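# Fetch the rush sample from the back of a puck magazine lane

### The arm

A 6-joint arm with a two-finger parallel gripper is mounted at the origin on a cart in front of the work surface, level with it; the furniture and walls round the work are solid. World frame = base frame: x ahead of the robot, y to its left, z up, the work surface at z = 0. Lengths are in mm, angles in rad, forces in N, time in s.
With the tool pointing down it reaches from about 325 to 750 mm from the base axis. Payload 7.6 kg.
Tool frame: the origin (TCP) lies between the finger pads, 19 mm behind the fingertips; this is the grasp point; z points along the fingers, y is the line along which they close (so a half turn about z gives the same grasp; the last joint's range is limited). The gripper opens to 85 mm and grips with 20 to 120 N. Pads are 22 mm wide; open, the fingers measure 114 mm over their backs; the gripper's body (76 mm by 85 mm) begins 54 mm behind the grasp point. The pads swing forward as they close: fully open they stand 13 mm farther back than shut.
Start: joints at [-1.352, 0.052, 1.401, -0, 1.689, -0.07], TCP at [149.545, -503.269, 250.023] pointing down, gripper open.
Joint ranges: [-2.9, 2.9], [-0.91, 2.17], [0.12, 2.37], [-1.06, 4.2], [0.26, 2.73], [-2.93, 2.93]. Speed limits (rad/s): [2.57, 2.57, 3.01, 3.14, 3.14, 3.14].

### API

Orientations are given as a unit quaternion [w, x, y, z].
In Python, from bench import ctrl gives the robot as it stands.
- The arm moves only by the tool carry_out, never from a script. Its arguments are lists of equal length, an entry for each row: "xyz": the shift along the tool's x, y, z in cm, a list of three; "delta_rot": the turn, a rotation vector about the tool's x, y, z in rad, a list of three; "gripper": the opening in per cent of the stroke, from 0 (shut) to 100 (fully open). In form: {"xyz": [[tx, ty, tz], ...], "delta_rot": [[wx, wy, wz], ...], "gripper": [gripper, ...]}. A call has 1 to 8 rows; each row shifts and turns the commanded pose from where the row before left it, along the tool's axes as they then stand; what a row does not reach is not made up. A row lasts 1/8 s, in which the tool goes at most 62.5 mm and 10.7 degrees, less where a joint would pass 70% of its speed; a pose out of reach is approached as far as the arm can. A call with a gripper value outside its range is refused whole. The fingers move at their own pace and stop on an object; the grip force is fixed at half the most. Time passes only in rows, so rows that do not move let the fingers close. It gives the time, the measured TCP pose, the force, the opening and the grip force at its end, in the units of the state.
- ctrl.read_state(): the state, without advancing time (a new reading comes with each control period).
- ctrl.camera(name): name is "scene" or "top" or "wrist"; returns the picture (480x640x3 uint8, red, green, blue); there is no depth.
- ctrl.camera_params(name): a dict with "mtx" (3x3 intrinsics, pixels), "extrinsics" (4x4, takes a point from camera to world coordinates). Camera axes: x right, y down, z forward; pixel columns grow to the right and rows downward; lengths in mm; the calibration is good to about 2 mm. A picture is of the moment at which its call begins: read the wrist's pose just before it. camera_params takes no time and is no camera call; for the wrist camera it gives the pose at the moment of the call.
- ctrl.sign_off(): hands the job in; it is judged then, once.
The state is a dict: "time": time; "joint_pos": joint angles; "dq": joint speeds; "joint_torque": joint torques, N m; "position": TCP position; "tcp_rot": TCP orientation; "ft_force": force on the tool from outside, world axes, zero at the start; "torque": the same for the moment, N m; "width": finger opening in mm; "grasp_force": force on a finger pad.
Only numpy, scipy, OpenCV 4.12 (cv2) and the standard library are available. Lean on these libraries where they do the work, as an engineer would, in place of code of your own. Each camera call takes 0.05 s, during which the arm holds its last target. There are 200 camera calls.

### The job

The rush sample, the puck with the red cap, is stuck at the back of its lane in the two-lane puck magazine, and pucks can leave a lane only by sliding out at its open front. Slide the two pucks in front of it out and stand them on the blue parking tray, seat the red-capped puck fully in the round nest of the tube reader, and only then slide the two back into the lane, each to the very place it came from, so that the rearmost place stays free. Keep every puck upright, and leave the other lane's pucks where they are.

Things in the scene. Friction and masses are not known exactly. Their poses are not given: they have to be found in the camera images.
- magazine: Fixed grey-white magazine, 240 x 170 mm; origin on the table under its middle, +x to its closed back, open front to -x. Lanes along x at y = +42 and -42 mm, floor 8 mm up, 52 mm wide. Lips from x = -50 to the end stop at +102 mm overhang each lane: underside 9 mm, top 12 mm over the floor, gap 36 mm. Places, marked by black lines, at x = +77 (back), +27 and -23 mm (front). End stop 34 mm high.
- apron (a point): Centre of the magazine's open apron, on the lane floor level, axes as the magazine's; 80 mm before the magazine's origin. The apron (60 mm long) has no lips, only flared guide walls 12 mm high. Pucks are lifted off or set down there 42 mm to either side (y) of this point, then slid along the floor.
- reader: Fixed white tube reader, 140 mm (x) by 104 mm (y); origin on the table under its middle, front towards -x. Load plate 16 mm high with a round nest centred at x = -30 mm, y = 0: 52 mm dia, 6 mm deep, 4 mm chamfer at the mouth, nest floor 10 mm above the table. Behind it, from x = +30 mm, an instrument head with a dark display, 48 mm high.
- parking_tray: Fixed blue open tray, 90 mm (x) by 180 mm (y), rim 12 mm high, walls 4 mm, inner floor 4 mm above the table; origin on the table under its middle. Room for two pucks side by side at y = -45 and +45 mm.
- puck_red: Sample puck, one rigid piece of about 70 g, red cap and red band. Black foot 46 mm dia, 5 mm thick; grey holder 28 mm dia up to 48 mm (band from 40 mm); cap 16 mm dia, top at 60 mm. Origin: centre of its underside, z up. Grip across the holder, TCP 38 mm above the underside, so the tips clear the lips. The rush sample; starts in the back place of one lane.
- puck_white: Sample puck, one rigid piece of about 70 g, white cap and white band. Black foot 46 mm dia, 5 mm thick; grey holder 28 mm dia up to 48 mm (band from 40 mm); cap 16 mm dia, top at 60 mm. Origin: centre of its underside, z up. Grip across the holder, TCP 38 mm above the underside, so the tips clear the lips. Starts in the back place of the other lane and stays there.
- puck_blue: Sample puck, one rigid piece of about 70 g, blue cap and blue band. Black foot 46 mm dia, 5 mm thick; grey holder 28 mm dia up to 48 mm (band from 40 mm); cap 16 mm dia, top at 60 mm. Origin: centre of its underside, z up. Grip across the holder, TCP 38 mm above the underside, so the tips clear the lips. Starts in the middle or front place of one of the two lanes.
- puck_yellow: Sample puck, one rigid piece of about 70 g, yellow cap and yellow band. Black foot 46 mm dia, 5 mm thick; grey holder 28 mm dia up to 48 mm (band from 40 mm); cap 16 mm dia, top at 60 mm. Origin: centre of its underside, z up. Grip across the holder, TCP 38 mm above the underside, so the tips clear the lips. Starts in the middle or front place of one of the two lanes.
- puck_green: Sample puck, one rigid piece of about 70 g, green cap and green band. Black foot 46 mm dia, 5 mm thick; grey holder 28 mm dia up to 48 mm (band from 40 mm); cap 16 mm dia, top at 60 mm. Origin: centre of its underside, z up. Grip across the holder, TCP 38 mm above the underside, so the tips clear the lips. Starts in the middle or front place of one of the two lanes.
- puck_purple: Sample puck, one rigid piece of about 70 g, light purple cap and light purple band. Black foot 46 mm dia, 5 mm thick; grey holder 28 mm dia up to 48 mm (band from 40 mm); cap 16 mm dia, top at 60 mm. Origin: centre of its underside, z up. Grip across the holder, TCP 38 mm above the underside, so the tips clear the lips. Starts in the middle or front place of one of the two lanes.
Things that resemble listed ones, but are neither listed nor needed, are in the scene too. What is shaped like the puck_yellow but pink is not meant.

How it is judged (in metres and radians):
On the way, in this order (a step that is already met when the one before it is completed fails the run):
1. the two pucks that stood in front of the red one stand upright on the parking tray (((horizontal distance between each of puck_blue, puck_yellow and parking_tray below 0.09 m and z of puck_blue in the frame of parking_tray between 0.002 and 0.007 m and z of puck_yellow in the frame of parking_tray between 0.002 and 0.007 m) or (horizontal distance between each of puck_blue, puck_green and parking_tray below 0.09 m and z of puck_blue in the frame of parking_tray between 0.002 and 0.007 m and z of puck_green in the frame of parking_tray between 0.002 and 0.007 m) or (horizontal distance between each of puck_blue, puck_purple and parking_tray below 0.09 m and z of puck_blue in the frame of parking_tray between 0.002 and 0.007 m and z of puck_purple in the frame of parking_tray between 0.002 and 0.007 m) or (horizontal distance between each of puck_yellow, puck_green and parking_tray below 0.09 m and z of puck_yellow in the frame of parking_tray between 0.002 and 0.007 m and z of puck_green in the frame of parking_tray between 0.002 and 0.007 m) or (horizontal distance between each of puck_yellow, puck_purple and parking_tray below 0.09 m and z of puck_yellow in the frame of parking_tray between 0.002 and 0.007 m and z of puck_purple in the frame of parking_tray between 0.002 and 0.007 m) or (horizontal distance between each of puck_green, puck_purple and parking_tray below 0.09 m and z of puck_green in the frame of parking_tray between 0.002 and 0.007 m and z of puck_purple in the frame of parking_tray between 0.002 and 0.007 m))), for 0.2 s.
2. the red-capped puck is seated in the reader's nest while the two still stand on the parking tray (((horizontal distance between each of puck_blue, puck_yellow and parking_tray below 0.09 m and z of puck_blue in the frame of parking_tray between 0.002 and 0.007 m and z of puck_yellow in the frame of parking_tray between 0.002 and 0.007 m) or (horizontal distance between each of puck_blue, puck_green and parking_tray below 0.09 m and z of puck_blue in the frame of parking_tray between 0.002 and 0.007 m and z of puck_green in the frame of parking_tray between 0.002 and 0.007 m) or (horizontal distance between each of puck_blue, puck_purple and parking_tray below 0.09 m and z of puck_blue in the frame of parking_tray between 0.002 and 0.007 m and z of puck_purple in the frame of parking_tray between 0.002 and 0.007 m) or (horizontal distance between each of puck_yellow, puck_green and parking_tray below 0.09 m and z of puck_yellow in the frame of parking_tray between 0.002 and 0.007 m and z of puck_green in the frame of parking_tray between 0.002 and 0.007 m) or (horizontal distance between each of puck_yellow, puck_purple and parking_tray below 0.09 m and z of puck_yellow in the frame of parking_tray between 0.002 and 0.007 m and z of puck_purple in the frame of parking_tray between 0.002 and 0.007 m) or (horizontal distance between each of puck_green, puck_purple and parking_tray below 0.09 m and z of puck_green in the frame of parking_tray between 0.002 and 0.007 m and z of puck_purple in the frame of parking_tray between 0.002 and 0.007 m)) and x of puck_red in the frame of reader between -0.036 and -0.024 m and y of puck_red in the frame of reader between -0.006 and 0.006 m and z of puck_red in the frame of reader below 0.013 m and angle between puck_red's own z axis and vertical below 0.08 rad), for 0.2 s.
At the end, for the whole second after the job is handed in: The red-capped puck sits upright on the floor of the reader's nest (within 6 mm of its centre, no more than 3 mm above the floor); every other puck stands upright in the lane place where it was at the start, within 15 mm; all pucks are at rest (x of puck_red in the frame of reader between -0.036 and -0.024 m and y of puck_red in the frame of reader between -0.006 and 0.006 m and z of puck_red in the frame of reader below 0.013 m and angle between each of puck_red, puck_blue, puck_yellow, puck_green, puck_purple, puck_white's own z axis and vertical below 0.08 rad and distance of each of puck_blue, puck_yellow, puck_green, puck_purple, puck_white from where it was at the start of the episode below 0.015 m and linear speed of each of puck_blue, puck_yellow, puck_green, puck_purple, puck_white, puck_red below 0.02 m/s); the robot touches nothing.
It fails at once if a puck tipped over (leaning more than 35 degrees) (angle between any of puck_blue, puck_yellow, puck_green, puck_purple, puck_red, puck_white's own z axis and vertical above 0.61 rad).
It also fails if it takes over 118 s, if anything falls off the work surface, if the arm or the gripper's body presses on something with over 40 N, if the wrist force passes 120 N, or if a joint passes its speed limit or range.

## Working session

There is one attempt and no reset: what is moved stays moved. The work goes in short steps, Python scripts to look and compute and a tool call to move; the robot and the scene stay as the last step left them, time stands still between calls to the robot, and variables do not carry over. Pictures are saved under pics/ and viewed, at most 14 in all, crops included, and the job is handed in when it is done.

Besides the shell and the picture viewer there is one more tool, called after ">>>" as name(argument=value, ...) on one line, values as JSON. carry_out: Moves the arm, as the interface text tells. Its arguments: {"type":"object","properties":{"xyz":{"type":"array","items":{"type":"array","items":{"type":"number"}}},"delta_rot":{"type":"array","items":{"type":"array","items":{"type":"number"}}},"gripper":{"type":"array","items":{"type":"number"}}},"required":["xyz","delta_rot","gripper"]}

```bash
mkdir -p pics; ls
python3 - <<'E'
from bench import ctrl
import cv2,numpy as np
s=ctrl.read_state();print(s)
for n in("top","scene"):
    cv2.imwrite(f"pics/{n}0.png",ctrl.camera(n)[:,:,::-1]);p=ctrl.camera_params(n);print(n,np.round(p["mtx"],1).tolist(),np.round(p["extrinsics"],4).tolist())
E
```

```text
pics
{'time': 0.0, 'joint_pos': array([-1.35231453e+00,  5.28164543e-02,  1.40172094e+00, -4.27630508e-05,
        1.68855729e+00, -7.03120850e-02]), 'dq': array([-0.00051002,  0.00045027, -0.00070297,  0.00036864,  0.0011129 ,
       -0.00024312]), 'joint_torque': array([-9.03941532e-05, -3.81664717e+01, -3.60187519e+01, -1.17426084e-04,
        6.10399831e-03,  1.45278972e-05]), 'position': array([ 149.46671825, -503.00243311,  249.18493254]), 'tcp_rot': array([-7.47383841e-04,  9.89592943e-01,  1.43893162e-01, -7.67650780e-05]), 'ft_force': array([ 0.3305463 ,  1.14007371, -0.02984138]), 'torque': array([ 0.07648053,  0.00953669, -0.00230908]), 'grasp_force': 0.0, 'width': 85.38699017502182}
top [[476.6, 0.0, 317.1], [0.0, 476.6, 245.4], [0.0, 0.0, 1.0]] [[0.0152, -0.997, 0.076, 508.307], [-0.9999, -0.0153, -0.0017, -21.2187], [0.0029, -0.0759, -0.9971, 893.4763], [0.0, 0.0, 0.0, 1.0]]
scene [[528.5, 0.0, 318.9], [0.0, 528.5, 246.4], [0.0, 0.0, 1.0]] [[0.5957, -0.6143, 0.5175, 145.0368], [-0.803, -0.4411, 0.4007, -364.299], [-0.0179, -0.6542, -0.7561, 667.7341], [0.0, 0.0, 0.0, 1.0]]
```

View pics/top0.png

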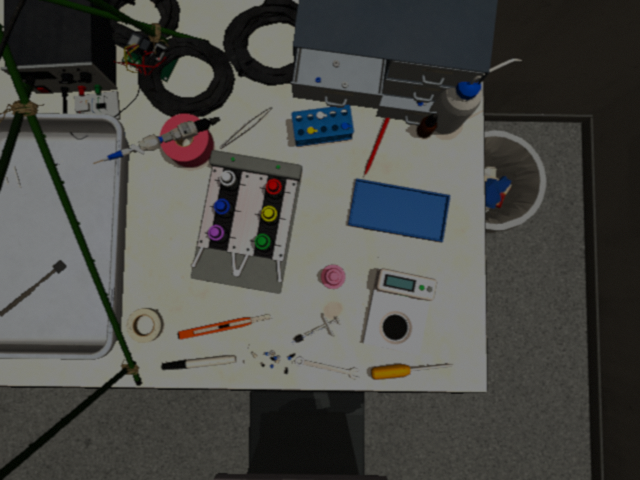

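View pics/scene0.png

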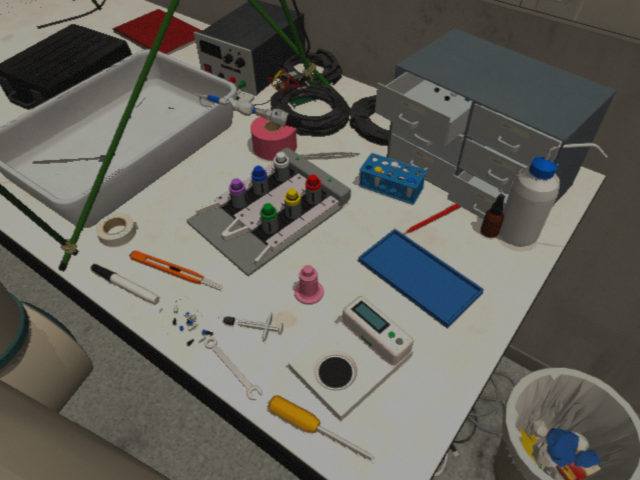

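```bash
cat > h.py <<'E'
from bench import ctrl
import cv2,numpy as np
def ray(n_or_p,uv,z):
    p=ctrl.camera_params(n_or_p) if isinstance(n_or_p,str) else n_or_p
    K,E=p["mtx"],p["extrinsics"]
    d=E[:3,:3]@np.linalg.solve(K,[uv[0],uv[1],1]);o=E[:3,3]
    return (o+d*(z-o[2])/d[2])[:2]
def proj(p,X):
    K,E=p["mtx"],p["extrinsics"]
    c=K@(E[:3,:3].T@(np.asarray(X,float)-E[:3,3]));return c[:2]/c[2]
HUE={'red':[(0,6),(174,180)],'yellow':[(23,33)],'green':[(50,85)],'blue':[(108,128)],'purple':[(130,158)]}
def mask(im,c,s=110,v=60):
    h=cv2.cvtColor(im,cv2.COLOR_RGB2HSV);m=np.zeros(im.shape[:2],np.uint8)
    for a,b in HUE[c]: m|=cv2.inRange(h,(a,s,v),(b,255,255))
    return m
def blobs(m,amin=30):
    n,l,st,c=cv2.connectedComponentsWithStats(m)
    return [(st[i,4],c[i]) for i in range(1,n) if st[i,4]>=amin]
E
python3 - <<'E'
from h import *
im=cv2.imread("pics/top0.png")[:,:,::-1].copy();P=ctrl.camera_params("top")
roi=np.zeros((480,640),np.uint8);roi[150:295,190:305]=255
for c in HUE:
    for a,u in blobs(mask(im,c,90)&roi,20): print(c,a,u.round(1),ray(P,u,60).round(1))
h=cv2.cvtColor(im,cv2.COLOR_RGB2HSV)
t=cv2.inRange(h,(100,100,30),(125,255,255));t[:, :340]=0;t[:,460:]=0;t[:170]=0;t[250:]=0
pts=cv2.findNonZero(t);r=cv2.minAreaRect(pts);b=cv2.boxPoints(r);w=np.array([ray(P,q,8) for q in b]);print("tray",b.round(1).tolist(),w.round(1).tolist(),w.mean(0).round(1))
d=(cv2.cvtColor(im,cv2.COLOR_RGB2GRAY)<60).astype(np.uint8);d[:305]=0;d[350:]=0;d[:,:375]=0;d[:,420:]=0
c=max(cv2.findContours(d,0,1)[0],key=cv2.contourArea);e=cv2.fitEllipse(c);print("nest",e,ray(P,e[0],12).round(1))
cv2.imwrite("pics/crop1.png",cv2.resize(im[145:300,185:460,::-1],None,fx=2.9,fy=2.9,interpolation=2))
p=ctrl.camera_params("wrist");print(p["mtx"].tolist());s=ctrl.read_state()
from scipy.spatial.transform import Rotation as R
q=s["tcp_rot"];T=np.eye(4);T[:3,:3]=R.from_quat(q[[1,2,3,0]]).as_matrix();T[:3,3]=s["position"];print((np.linalg.inv(T)@p["extrinsics"]).round(3),T.round(3))
E
```

```text
red 112 [195.4 153.8] [731.9 196.3]
red 188 [273.  185.9] [676.2  57.1]
yellow 191 [268.5 213. ] [627.8  63.9]
green 142 [261.5 240.6] [578.7  75. ]
blue 168 [221.2 205.6] [639.5 147.6]
purple 174 [215.4 232.1] [592.4 156.3]
tray [[347.29998779296875, 224.6999969482422], [355.70001220703125, 178.10000610351562], [450.1000061035156, 195.0], [441.79998779296875, 241.60000610351562]] [[615.4, -78.7], [704.0, -93.5], [674.6, -271.4], [586.5, -255.3]] [ 645.1 -174.7]
nest ((394.6717834472656, 326.85687255859375), (23.56435203552246, 24.241830825805664), 0.11380989849567413) [ 428.  -167.1]
[[419.0074138604755, 0.0, 325.80712422826906], [0.0, 419.0074138604755, 244.46432161840593], [0.0, 0.0, 1.0]]
[[ 1.00000e-03 -9.59000e-01 -2.84000e-01  7.26570e+01]
 [ 1.00000e+00  1.00000e-03  1.00000e-03  7.67000e-01]
 [-1.00000e-03 -2.84000e-01  9.59000e-01 -1.23511e+02]
 [ 0.00000e+00  0.00000e+00  0.00000e+00  1.00000e+00]] [[ 9.59000e-01  2.85000e-01 -0.00000e+00  1.49490e+02]
 [ 2.85000e-01 -9.59000e-01  1.00000e-03 -5.03031e+02]
 [ 0.00000e+00 -1.00000e-03 -1.00000e+00  2.49263e+02]
 [ 0.00000e+00  0.00000e+00  0.00000e+00  1.00000e+00]]
```

View pics/crop1.png

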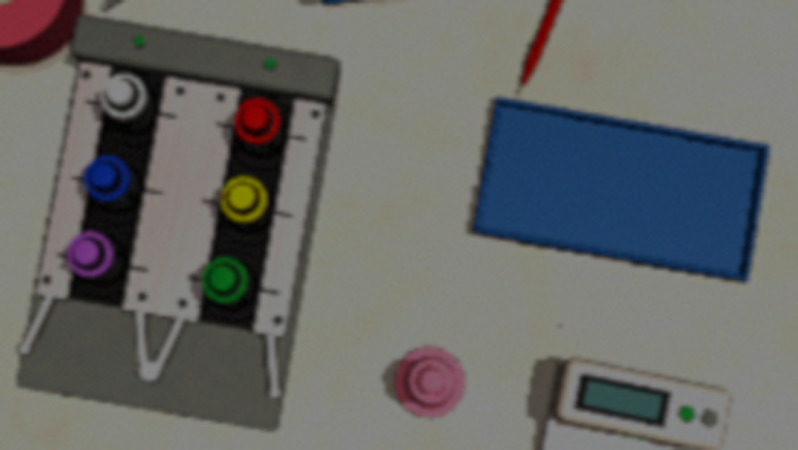

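The red lane holds red (274,186), yellow (269,213) and green (263,241) in the top view. In the other lane are white (227,178), blue (221,206) and purple (215,232).

What could be mistaken for the pucks I want:
- Pink puck (333,276): decoy.
- Pink tape roll (186,140): not red_cap.
- Blue rack (323,125): not the tray.

I'll take green (front) first, then yellow, then red. The crop confirms this choice. Tray is at (398,210) and the nest at (395,327).

>>> carry_out(xyz=[[4.77, -3.13, 0.61], [4.77, -3.13, 0.61], [4.77, -3.13, 0.61], [4.77, -3.13, 0.61], [4.77, -3.13, 0.61], [4.77, -3.13, 0.61], [4.77, -3.13, 0.61], [4.77, -3.13, 0.61]], delta_rot=[[0, 0, 0], [0, 0, 0], [0, 0, 0], [0, 0, 0], [0, 0, 0], [0, 0, 0], [0, 0, 0], [0, 0, 0]], gripper=[100, 100, 100, 100, 100, 100, 100, 100])

```text
time: 1.1
position: [444.9, -152.9, 200.8]
tcp_rot: [0.0, 0.99, 0.144, -0.0]
ft_force: [0.9, 0.2, 0.7]
width: 85.3
grasp_force: 0.0
```

>>> carry_out(xyz=[[4.77, -3.13, 0.61], [4.77, -3.13, 0.61], [4.77, -3.13, 0.61], [4.77, -3.13, 0.61], [4.77, -3.13, 0.61], [0, 0, 0], [0, 0, 0], [0, 0, 0]], delta_rot=[[0, 0, 0], [0, 0, 0], [0, 0, 0], [0, 0, 0], [0, 0, 0], [0, 0, 0.157], [0, 0, 0.157], [0, 0, 0.157]], gripper=[70, 70, 70, 70, 70, 70, 70, 70])

```text
time: 2.1
position: [627.9, 63.6, 169.8]
tcp_rot: [0.0, 0.996, -0.093, -0.001]
ft_force: [0.5, 0.5, -0.4]
width: 59.7
grasp_force: 0.0
```

Run:
```python
from h import *
P=ctrl.camera_params("wrist");im=ctrl.camera("wrist")
np.savez("pics/w1.npz",im=im,**P);cv2.imwrite("pics/w1.png",im[:,:,::-1])
print(np.round(P["extrinsics"],3).tolist(),ctrl.read_state()["joint_pos"].round(2))
for c in HUE:
    for a,u in blobs(mask(im,c,90),150): print(c,a,u.round(1),ray(P,u,60).round(1))
```

```text
[[-0.185, -0.942, -0.28, 699.672], [-0.983, 0.177, 0.052, 49.536], [0.001, 0.285, -0.959, 293.202], [0.0, 0.0, 0.0, 1.0]] [ 0.04  0.39  1.17 -0.    1.58  1.81]
red 10562 [58.1 75.2] [747.2 181.6]
red 557 [583.7  20.1] [722.9 -86.5]
red 1711 [323.1 163.1] [677.6  55. ]
yellow 1428 [327.2 246.4] [630.3  61.6]
green 971 [325.5 325.6] [580.3  72. ]
blue 1183 [182.9 253.5] [641.6 145.2]
purple 786 [186.8 320.7] [599.4 155. ]
```

View pics/w1.png

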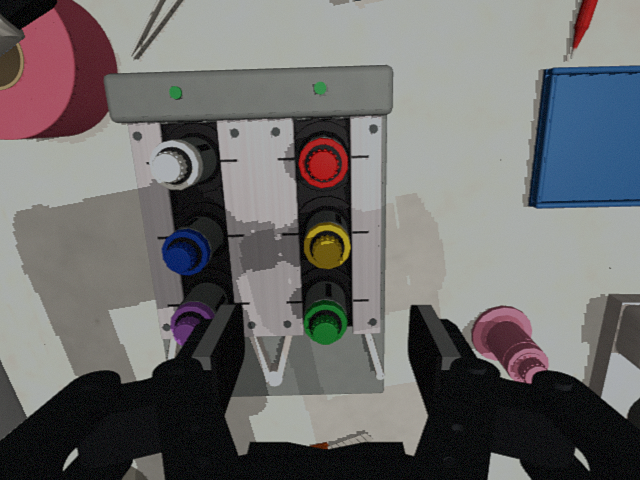

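Run:
```python
from h import *
d=np.load("pics/w1.npz");im=d["im"];P={k:d[k] for k in("mtx","extrinsics")}
g=cv2.GaussianBlur(cv2.cvtColor(im,cv2.COLOR_RGB2GRAY),(3,3),0).astype(int)
L=[];Rr=[]
for r in list(range(124,134))+list(range(196,212))+list(range(276,292)):
    rd=np.diff(g[r]); a=280+np.argmin(rd[280:312]);b=338+np.argmax(rd[338:368])
    L.append(ray(P,(a+.5,r),20));Rr.append(ray(P,(b+.5,r),20))
for E in(L,Rr):
    E=np.array(E);k,b=np.polyfit(E[:,0],E[:,1],1);res=E[:,1]-k*E[:,0]-b;ok=abs(res)<2
    k,b=np.polyfit(E[ok,0],E[ok,1],1);print("yaw",np.degrees(np.arctan(k)),"y at 580,630,680",[round(k*x+b,1) for x in(580,630,680)],ok.mean())
a=ray(P,(107,76),42);b=ray(P,(392,67),42);print("stop",a,b)
for n,u in dict(back_l=(288,159),back_r=(360,156.5),mid_r=(366,241),front_l=(296,303),front_r=(361,300)).items(): print(n,ray(P,u,20).round(1))
```

```text
yaw -8.95547052549881 y at 580,630,680 [np.float64(89.2), np.float64(81.3), np.float64(73.4)] 1.0
yaw -9.029405301989776 y at 580,630,680 [np.float64(53.3), np.float64(45.4), np.float64(37.4)] 1.0
stop [745.37445509 165.09839864] [720.58206694   7.99766236]
back_l [680.6  77.6]
back_r [673.6  32. ]
mid_r [617.2  37.1]
front_l [581.2  93.1]
front_r [575.   47.4]
```

The wrist view agrees: red (323,163), yellow (327,246) and green (325,326) share a lane with yaw -9.0°. Now grasping green.

>>> carry_out(xyz=[[0, 0, 0], [-4.9, 0, 0], [0, 0, 4], [0, 0, 4.5], [0, 0, 3.9], [0, 0, 0], [0, 0, 0], [0, 0, 0]], delta_rot=[[0, 0, -0.029], [0, 0, 0], [0, 0, 0], [0, 0, 0], [0, 0, 0], [0, 0, 0], [0, 0, 0], [0, 0, 0]], gripper=[70, 70, 70, 70, 70, 0, 0, 0])

```text
time: 3.15
position: [580.9, 70.9, 49.0]
tcp_rot: [-0.0, 0.997, -0.076, 0.002]
ft_force: [0.4, 0.3, -0.0]
width: 26.2
grasp_force: 58.9
```

Run:
```python
from h import *
P=ctrl.camera_params("wrist");im=ctrl.camera("wrist")
cv2.imwrite("pics/w2.png",im[:,:,::-1])
s=ctrl.read_state()
print(s["position"].round(2),s["tcp_rot"].round(4),s["width"],s["ft_force"])
```

```text
[580.72  70.87  48.71] [-2.000e-04  9.971e-01 -7.620e-02  1.600e-03] 26.41804167381159 [-0.53907803  0.37412652 -0.73392176]
```

View pics/w2.png

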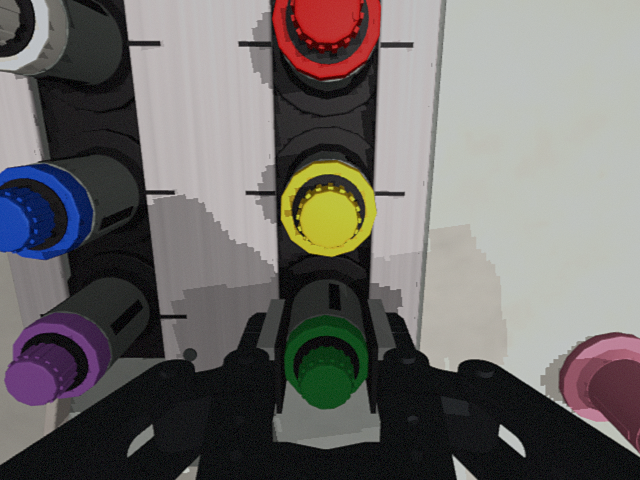

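The wrist view shows the green puck centred between the pads. Next: slide it out and lift.

>>> carry_out(xyz=[[0, 0, -0.15], [-2, 0, 0], [-2, 0, 0], [-2, 0, 0], [0, 0, 0], [0, 0, -3], [0, 0, -4], [0, 0, -3]], delta_rot=[[0, 0, 0], [0, 0, 0], [0, 0, 0], [0, 0, 0], [0, 0, 0], [0, 0, 0], [0, 0, 0], [0, 0, 0]], gripper=[0, 0, 0, 0, 0, 0, 0, 0])

```text
time: 4.2
position: [521.5, 79.9, 150.6]
tcp_rot: [-0.0, 0.997, -0.077, 0.001]
ft_force: [0.4, 0.2, 0.1]
width: 26.2
grasp_force: 59.2
```

>>> carry_out(xyz=[[2.68, 4.64, 0], [2.68, 4.64, 0], [2.68, 4.64, 0], [2.68, 4.64, 0], [2.68, 4.64, 0], [2.68, 4.64, 0], [0, 0, 0]], delta_rot=[[0, 0, 0], [0, 0, 0], [0, 0, 0], [0, 0, 0], [0, 0, 0], [0, 0, 0], [0, 0, 0]], gripper=[0, 0, 0, 0, 0, 0, 0])

```text
time: 5.08
position: [637.2, -223.8, 146.9]
tcp_rot: [0.0, 0.997, -0.079, -0.0]
ft_force: [0.5, -0.1, -0.4]
width: 26.4
grasp_force: 59.3
```

Run:
```python
from h import *
P=ctrl.camera_params("wrist");im=ctrl.camera("wrist")
cv2.imwrite("pics/w3.png",im[:,:,::-1]);np.savez("pics/w3.npz",im=im,**P)
s=ctrl.read_state();print(s["position"].round(2),s["tcp_rot"].round(4),s["width"],s["ft_force"])
```

```text
[ 637.06 -221.59  147.36] [-1.00e-04  9.97e-01 -7.77e-02 -2.00e-04] 26.1310916138378 [ 0.26748399 -0.57943228  0.28708173]
```

View pics/w3.png

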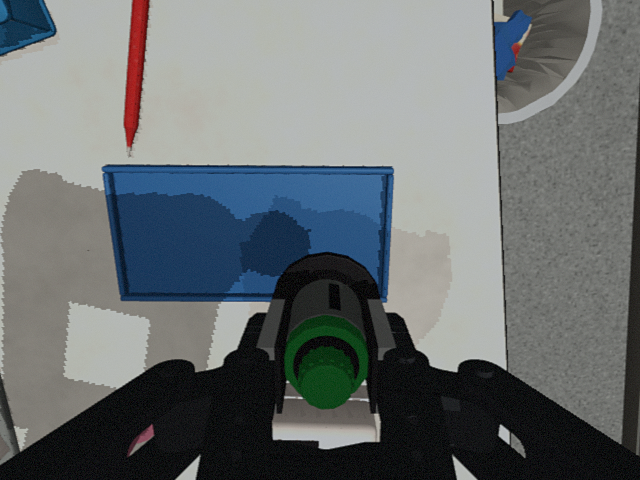

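Run:
```python
from h import *
d=np.load("pics/w3.npz");P={k:d[k] for k in("mtx","extrinsics")}
w=np.array([ray(P,u,12) for u in((104,166),(393,167),(121,300),(387,300))]);print(w.round(1),w.mean(0))
s=ctrl.read_state();print(s["position"].round(2),s["tcp_rot"].round(4))
```

```text
[[ 703.9  -98.3]
 [ 675.9 -272.2]
 [ 616.7  -82.6]
 [ 588.9 -258.4]] [ 646.35760664 -177.87973362]
[ 637.06 -221.59  147.36] [-1.00e-04  9.97e-01 -7.77e-02 -2.00e-04]
```

>>> carry_out(xyz=[[0, 0, 3], [0, 0, 4], [0, 0, 2.5], [0, 0, 0.7], [0, 0, 0]], delta_rot=[[0, 0, 0], [0, 0, 0], [0, 0, 0], [0, 0, 0], [0, 0, 0]], gripper=[0, 0, 0, 0, 0])

```text
time: 5.75
position: [637.2, -219.1, 47.0]
tcp_rot: [0.0, 0.997, -0.076, 0.0]
ft_force: [-0.2, 0.5, -1.0]
width: 26.1
grasp_force: 59.3
```

>>> carry_out(xyz=[[0, 0, 0.1], [0, 0, 0.1], [0, 0, 0]], delta_rot=[[0, 0, 0], [0, 0, 0], [0, 0, 0]], gripper=[0, 0, 0])

```text
time: 6.12
position: [637.0, -219.8, 44.7]
tcp_rot: [0.0, 0.997, -0.077, 0.0]
ft_force: [0.5, 0.1, 0.4]
width: 26.2
grasp_force: 59.3
```

>>> carry_out(xyz=[[0, 0, 0], [0, 0, 0], [0, 0, 0], [0, 0, -3], [0, 0, -4.5], [0, 0, -3], [0, 0, 0]], delta_rot=[[0, 0, 0], [0, 0, 0], [0, 0, 0], [0, 0, 0], [0, 0, 0], [0, 0, 0], [0, 0, 0]], gripper=[70, 70, 70, 70, 70, 70, 70])

```text
time: 7.0
position: [638.1, -220.2, 152.9]
tcp_rot: [0.001, 0.997, -0.077, 0.003]
ft_force: [0.6, 0.3, 0.3]
width: 59.6
grasp_force: 0.0
```

>>> carry_out(xyz=[[-0.86, -4.63, 0], [-0.86, -4.63, 0], [-0.86, -4.63, 0], [-0.86, -4.63, 0], [-0.86, -4.63, 0], [-0.86, -4.63, 0], [0, 0, 0], [0, 0, 0]], delta_rot=[[0, 0, 0], [0, 0, 0], [0, 0, 0], [0, 0, 0], [0, 0, 0], [0, 0, 0], [0, 0, 0], [0, 0, 0]], gripper=[70, 70, 70, 70, 70, 70, 70, 70])

```text
time: 8.0
position: [627.8, 62.4, 147.8]
tcp_rot: [0.0, 0.997, -0.076, -0.001]
ft_force: [-2.0, -0.4, -0.2]
width: 60.0
grasp_force: 0.0
```

>>> carry_out(xyz=[[0, 0, 3.5], [0, 0, 4], [0, 0, 2.5], [0, 0, 0], [0, 0, 0], [0, 0, 0], [0, 0, 0]], delta_rot=[[0, 0, 0], [0, 0, 0], [0, 0, 0], [0, 0, 0], [0, 0, 0], [0, 0, 0], [0, 0, 0]], gripper=[70, 70, 70, 70, 0, 0, 0])

```text
time: 8.88
position: [629.4, 62.5, 51.3]
tcp_rot: [0.0, 0.997, -0.077, 0.002]
ft_force: [1.4, -2.6, 5.5]
width: 26.1
grasp_force: 59.5
```

Run:
```python
from h import *
P=ctrl.camera_params("wrist");im=ctrl.camera("wrist")
for i in range(3):
    s=ctrl.read_state();print(s["position"].round(2),s["tcp_rot"].round(4),s["width"],s["ft_force"])
for c in HUE:
    for a,u in blobs(mask(im,c,90),300): print(c,a,u.round(1))
```

```text
[629.34  62.52  51.32] [ 1.000e-04  9.971e-01 -7.660e-02  1.900e-03] 26.056603677990164 [ 0.53850185 -2.39723221  6.32468651]
[629.34  62.52  51.32] [ 1.000e-04  9.971e-01 -7.660e-02  1.900e-03] 26.056603677990164 [ 0.53850185 -2.39723221  6.32468651]
[629.34  62.52  51.32] [ 1.000e-04  9.971e-01 -7.660e-02  1.900e-03] 26.056603677990164 [ 0.53850185 -2.39723221  6.32468651]
red 6123 [323.2 208.9]
yellow 4936 [325.8 355.9]
green 493 [50.6 63.8]
green 441 [321.7  65.2]
blue 5718 [ 61.9 360.1]
```

>>> carry_out(xyz=[[0, 0, -0.2], [-1.8, 0, 0], [-2.3, 0, 0], [-2.5, 0, 0], [-2.3, 0, 0], [-1.8, 0, 0], [0, 0, 0]], delta_rot=[[0, 0, 0], [0, 0, 0], [0, 0, 0], [0, 0, 0], [0, 0, 0], [0, 0, 0], [0, 0, 0]], gripper=[0, 0, 0, 0, 0, 0, 0])

```text
time: 9.8
position: [521.9, 79.3, 51.4]
tcp_rot: [-0.0, 0.997, -0.076, 0.0]
ft_force: [0.0, 0.1, -1.6]
width: 26.2
grasp_force: 59.1
```

>>> carry_out(xyz=[[0, 0, -3], [0, 0, -4], [0, 0, -3]], delta_rot=[[0, 0, 0], [0, 0, 0], [0, 0, 0]], gripper=[0, 0, 0])

```text
time: 10.18
position: [523.2, 79.0, 152.8]
tcp_rot: [-0.0, 0.997, -0.077, 0.001]
ft_force: [0.2, 0.2, -0.6]
width: 26.0
grasp_force: 59.1
```

>>> carry_out(xyz=[[3.25, 3.8, 0], [3.25, 3.8, 0], [3.25, 3.8, 0], [3.25, 3.8, 0], [3.25, 3.8, 0], [0, 0, 0], [0, 0, 0]], delta_rot=[[0, 0, 0], [0, 0, 0], [0, 0, 0], [0, 0, 0], [0, 0, 0], [0, 0, 0], [0, 0, 0]], gripper=[0, 0, 0, 0, 0, 0, 0])

```text
time: 11.05
position: [654.0, -133.3, 150.4]
tcp_rot: [-0.0, 0.997, -0.077, -0.001]
ft_force: [-0.2, 0.6, -0.1]
width: 26.2
grasp_force: 59.2
```

>>> carry_out(xyz=[[0, 0, 3], [0, 0, 4], [0, 0, 2.5], [0, 0, 0.3], [0, 0, 0]], delta_rot=[[0, 0, 0], [0, 0, 0], [0, 0, 0], [0, 0, 0], [0, 0, 0]], gripper=[0, 0, 0, 0, 0])

```text
time: 11.68
position: [654.6, -132.9, 54.7]
tcp_rot: [0.0, 0.997, -0.076, 0.001]
ft_force: [0.7, -0.1, -0.4]
width: 25.9
grasp_force: 59.1
```

>>> carry_out(xyz=[[0, 0, 0.4], [0, 0, 0.3], [0, 0, 0], [0, 0, 0]], delta_rot=[[0, 0, 0], [0, 0, 0], [0, 0, 0], [0, 0, 0]], gripper=[0, 0, 0, 0])

```text
time: 12.18
position: [654.5, -133.6, 47.4]
tcp_rot: [0.0, 0.997, -0.077, 0.001]
ft_force: [-1.9, 1.7, 6.1]
width: 26.0
grasp_force: 59.6
```

>>> carry_out(xyz=[[0, 0, 0], [0, 0, 0], [0, 0, 0], [0, 0, -3], [0, 0, -4.5], [0, 0, -3], [0, 0, 0]], delta_rot=[[0, 0, 0], [0, 0, 0], [0, 0, 0], [0, 0, 0], [0, 0, 0], [0, 0, 0], [0, 0, 0]], gripper=[70, 70, 70, 70, 70, 70, 70])

```text
time: 13.05
position: [655.3, -133.9, 154.6]
tcp_rot: [0.001, 0.997, -0.077, 0.003]
ft_force: [-0.0, 0.1, -0.6]
width: 59.8
grasp_force: 0.0
```

>>> carry_out(xyz=[[-0.15, -4.76, 0], [-0.15, -4.76, 0], [-0.15, -4.76, 0], [-0.16, -4.76, 0], [0, 0, 0], [0, 0, 0]], delta_rot=[[0, 0, 0], [0, 0, 0], [0, 0, 0], [0, 0, 0], [0, 0, 0], [0, 0, 0]], gripper=[70, 70, 70, 70, 70, 70])

```text
time: 13.8
position: [676.6, 55.2, 149.5]
tcp_rot: [0.0, 0.997, -0.077, -0.001]
ft_force: [0.5, -0.3, -0.7]
width: 60.0
grasp_force: 0.0
```

Run:
```python
from h import *
s=ctrl.read_state();print(s["position"].round(2),s["tcp_rot"].round(4))
im=ctrl.camera("top");cv2.imwrite("pics/t2.png",cv2.resize(im[150:270,200:460,::-1],None,fx=3,fy=3,interpolation=2))
P=ctrl.camera_params("wrist");im=ctrl.camera("wrist")
cv2.imwrite("pics/w4.png",im[:,:,::-1])
for c in HUE:
    for a,u in blobs(mask(im,c,90),300): print(c,a,u.round(1),ray(P,u,60))
```

```text
[676.58  55.15 149.54] [ 4.000e-04  9.971e-01 -7.650e-02 -1.100e-03]
red 1917 [610.4  64.3] [753.27751047 -93.73968417]
red 9809 [ 56.8 153.4] [753.49100527 177.6561872 ]
red 1557 [323.2 257.8] [679.04502702  54.82696826]
yellow 675 [419.4  29. ] [781.9869105   -6.09730568]
blue 705 [170.2 339.3] [644.10481807 148.43638765]
```

View pics/t2.png

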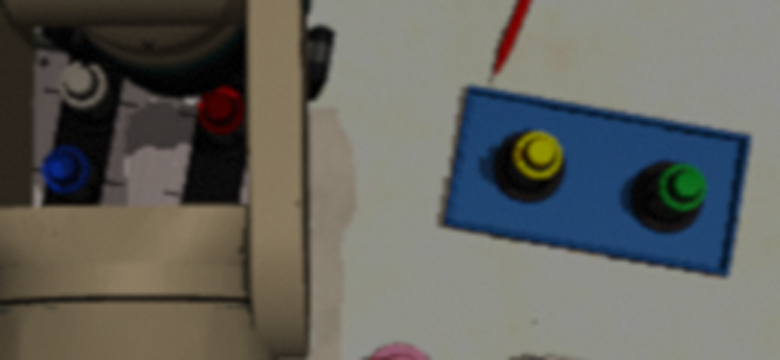

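Yellow and green stand upright on the tray at crop pixels (538,160) and (683,190). Now taking red.

>>> carry_out(xyz=[[0.1, 0, 3.5], [0, 0, 4], [0, 0, 2.6], [0, 0, 0.1], [0, 0, 0], [0, 0, 0], [0, 0, 0], [0, 0, 0]], delta_rot=[[0, 0, 0], [0, 0, 0], [0, 0, 0], [0, 0, 0], [0, 0, 0], [0, 0, 0], [0, 0, 0], [0, 0, 0]], gripper=[70, 70, 70, 70, 70, 0, 0, 0])

```text
time: 14.9
position: [678.9, 55.4, 51.0]
tcp_rot: [-0.0, 0.997, -0.077, 0.001]
ft_force: [-0.1, -0.1, 5.8]
width: 25.6
grasp_force: 59.5
```

>>> carry_out(xyz=[[0, 0, -0.2], [-2, 0, 0], [-3, 0, 0], [-3, 0, 0], [-3, 0, 0], [-3, 0, 0], [-1.8, 0, 0], [0, 0, 0]], delta_rot=[[0, 0, 0], [0, 0, 0], [0, 0, 0], [0, 0, 0], [0, 0, 0], [0, 0, 0], [0, 0, 0], [0, 0, 0]], gripper=[0, 0, 0, 0, 0, 0, 0, 0])

```text
time: 15.9
position: [521.2, 79.8, 51.3]
tcp_rot: [0.0, 0.997, -0.076, -0.0]
ft_force: [0.1, -0.5, -1.1]
width: 26.1
grasp_force: 59.0
```

>>> carry_out(xyz=[[0, 0, -3], [0, 0, -4], [0, 0, -3]], delta_rot=[[0, 0, 0], [0, 0, 0], [0, 0, 0]], gripper=[0, 0, 0])

```text
time: 16.27
position: [522.8, 79.4, 152.7]
tcp_rot: [-0.0, 0.997, -0.077, 0.001]
ft_force: [0.2, -0.3, -0.3]
width: 26.1
grasp_force: 59.1
```

>>> carry_out(xyz=[[-2.07, 4.3, 0], [-2.07, 4.3, 0], [-2.07, 4.3, 0], [-2.07, 4.3, 0], [-2.07, 4.3, 0], [-2.07, 4.3, 0], [0, 0, 0], [0, 0, 0]], delta_rot=[[0, 0, 0], [0, 0, 0], [0, 0, 0], [0, 0, 0], [0, 0, 0], [0, 0, 0], [0, 0, 0], [0, 0, 0]], gripper=[0, 0, 0, 0, 0, 0, 0, 0])

```text
time: 17.27
position: [360.2, -156.6, 151.3]
tcp_rot: [-0.0, 0.997, -0.077, 0.0]
ft_force: [0.4, -0.3, -0.4]
width: 26.3
grasp_force: 59.4
```

Run:
```python
from h import *
s=ctrl.read_state();print(s["position"].round(2),s["tcp_rot"].round(4),s["joint_pos"].round(2))
P=ctrl.camera_params("wrist");im=ctrl.camera("wrist")
cv2.imwrite("pics/w5.png",im[:,:,::-1]);np.savez("pics/w5.npz",im=im,**P)
```

```text
[ 360.24 -156.56  151.31] [-1.00e-04  9.97e-01 -7.69e-02  1.00e-04] [-0.5  -0.28  1.91  0.    1.52  1.22]
```

View pics/w5.png

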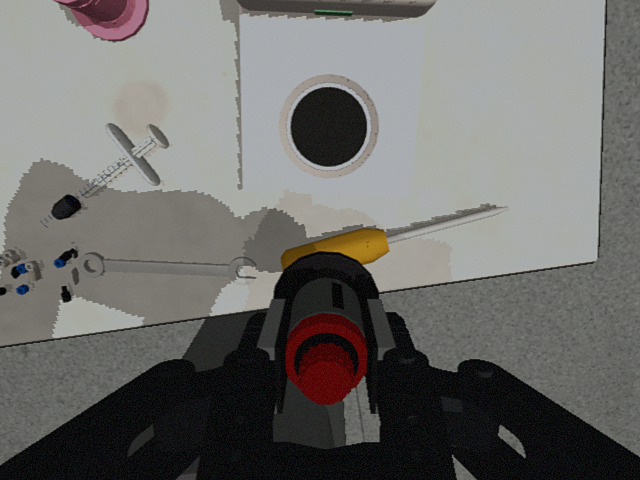

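Run:
```python
from h import *
d=np.load("pics/w5.npz");im=d["im"];P={k:d[k] for k in("mtx","extrinsics")}
g=cv2.cvtColor(im,cv2.COLOR_RGB2GRAY)
m=(g<70).astype(np.uint8);m[:70]=0;m[185:]=0;m[:,:270]=0;m[:,390:]=0
e=cv2.fitEllipse(max(cv2.findContours(m,0,1)[0],key=cv2.contourArea));print("disc",e,ray(P,e[0],10))
m=(g<200).astype(np.uint8);m[:70]=0;m[185:]=0;m[:,:270]=0;m[:,390:]=0
h=cv2.convexHull(max(cv2.findContours(m,0,1)[0],key=cv2.contourArea));e2=cv2.fitEllipse(h);print("mouth",e2,ray(P,e2[0],16))
for e,z in((e,10),(e2,16)):
    print([ray(P,(e[0][0]+a*e[1][0]/2,e[0][1]),z).round(1).tolist() for a in(-1,1)])
t=np.array([360.2,-156.6]);u=np.array([.988,-.153]);v=np.array([-.153,-.988])
for off in(-3,0,3):
    q=t+off*u
    print(off,"cap",[proj(P,[*(q+w),168.3]).round(1).tolist() for w in(0*u,8*u,-8*u)],"band",[proj(P,[*(q+w),156.3]).round(1).tolist() for w in(14*u,-14*u)],"foot far",proj(P,[*(q+23*u),113.3]).round(1))
r=mask(im,'red',90);r[:300]=0;ys,xs=np.nonzero(r);print("red rows",ys.min(),ys.max(),xs.min(),xs.max())
cv2.imwrite("pics/c5.png",cv2.resize(im[240:420,240:420,::-1],None,fx=3,fy=3,interpolation=2))
```

```text
disc ((328.4385986328125, 126.28804016113281), (74.74232482910156, 77.99529266357422), 179.9709930419922) [ 428.76920072 -169.36962275]Traceback (most recent call last):
  File "<stdin>", line 7, in <module>
cv2.error: OpenCV(4.12.0) /io/opencv/modules/imgproc/src/shapedescr.cpp:361: error: (-201:Incorrect size of input array) There should be at least 5 points to fit the ellipse in function 'fitEllipseNoDirect'
```

Run:
```python
from h import *
d=np.load("pics/w5.npz");im=d["im"];P={k:d[k] for k in("mtx","extrinsics")}
s=cv2.cvtColor(im,cv2.COLOR_RGB2GRAY).astype(int)
print("row126",s[126,272:386:2].tolist());print("disc w",[ray(P,(328.4+a*37.4,126.3),10).round(1).tolist() for a in(-1,1)])
print("mouth by eye (329,126)",ray(P,(329,126),16))
t=np.array([360.2,-156.6]);u=np.array([.988,-.153])
for off in(-3,0,3):
    q=t+off*u
    print(off,"cap",[proj(P,[*(q+w),168.3]).round(1).tolist() for w in(0*u,8*u,-8*u)],"band",[proj(P,[*(q+w),156.3]).round(1).tolist() for w in(14*u,-14*u)],"foot far",proj(P,[*(q+23*u),113.3]).round(1))
r=mask(im,'red',90);r[:300]=0;ys,xs=np.nonzero(r);print("red rows",ys.min(),ys.max(),xs.min(),xs.max())
cv2.imwrite("pics/c5.png",cv2.resize(im[240:420,240:420,::-1],None,fx=3,fy=3,interpolation=2))
```

```text
row126 [173, 172, 172, 167, 163, 161, 162, 161, 175, 114, 21, 30, 28, 27, 31, 27, 25, 26, 31, 24, 25, 23, 30, 29, 29, 26, 29, 29, 26, 21, 23, 26, 32, 26, 26, 26, 25, 28, 31, 23, 23, 22, 23, 22, 23, 36, 28, 55, 176, 176, 132, 137, 136, 142, 173, 173, 170]
disc w [[432.2, -146.9], [425.3, -191.8]]
mouth by eye (329,126) [ 428.95947017 -169.69958134]
-3 cap [[323.8, 389.0], [323.8, 365.3], [323.8, 412.0]] band [[324.0, 327.0], [324.0, 403.2]] foot far [324.4 256.9]
0 cap [[323.8, 380.2], [323.8, 356.1], [323.8, 403.5]] band [[324.0, 318.3], [324.0, 395.4]] foot far [324.4 249.8]
3 cap [[323.8, 371.3], [323.8, 346.9], [323.8, 394.9]] band [[323.9, 309.5], [324.0, 387.6]] foot far [324.4 242.7]
red rows 313 404 285 366
```

View pics/c5.png

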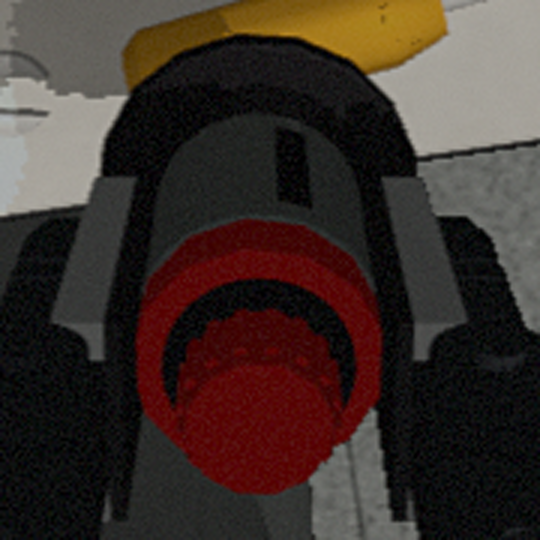

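>>> carry_out(xyz=[[3.45, 0.05, 0], [3.5, 0.05, 0], [0, 0, 0], [0, 0, 3], [0, 0, 3.5], [0, 0, 2.3], [0, 0, 0], [0, 0, 0]], delta_rot=[[0, 0, 0], [0, 0, 0], [0, 0, 0], [0, 0, 0], [0, 0, 0], [0, 0, 0], [0, 0, 0], [0, 0, 0]], gripper=[0, 0, 0, 0, 0, 0, 0, 0])

```text
time: 18.32
position: [428.9, -167.9, 64.4]
tcp_rot: [0.0, 0.997, -0.076, 0.001]
ft_force: [0.6, -0.4, -1.7]
width: 26.2
grasp_force: 59.4
```

Run:
```python
from h import *
s=ctrl.read_state();print(s["position"].round(2),s["tcp_rot"].round(4),s["ft_force"])
im=ctrl.camera("wrist");cv2.imwrite("pics/w6.png",im[:,:,::-1])
```

```text
[ 428.88 -167.94   64.4 ] [ 3.000e-04  9.971e-01 -7.620e-02  7.000e-04] [ 0.63025563 -0.41939447 -1.71028907]
```

View pics/w6.png

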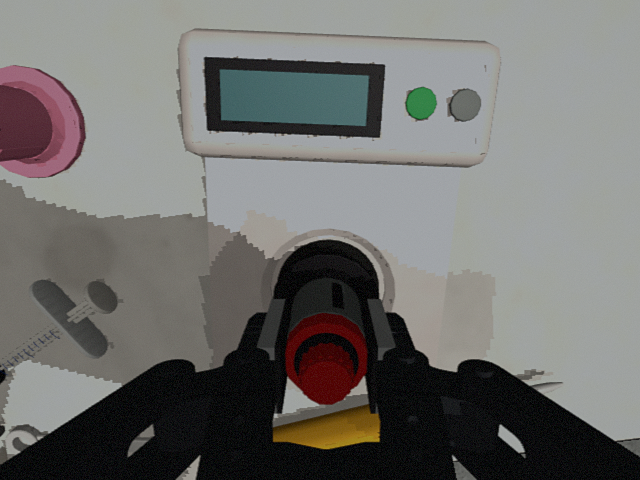

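The foot is centred over the nest ring (foot 274–383, ring 263–395 px). Lowering now.

>>> carry_out(xyz=[[0, 0, 0.4], [0, 0, 0.4], [0, 0, 0.3], [0, 0, 0.1], [0, 0, 0]], delta_rot=[[0, 0, 0], [0, 0, 0], [0, 0, 0], [0, 0, 0], [0, 0, 0]], gripper=[0, 0, 0, 0, 0])

```text
time: 19.0
position: [428.6, -168.2, 52.9]
tcp_rot: [0.0, 0.997, -0.077, 0.0]
ft_force: [-6.3, 2.7, 13.3]
width: 26.1
grasp_force: 60.9
```

>>> carry_out(xyz=[[0, 0, 0], [0, 0, 0], [0, 0, 0], [0, 0, -3], [0, 0, -4], [0, 0, -3], [0, 0, 0]], delta_rot=[[0, 0, 0], [0, 0, 0], [0, 0, 0], [0, 0, 0], [0, 0, 0], [0, 0, 0], [0, 0, 0]], gripper=[70, 70, 70, 70, 70, 70, 70])

```text
time: 19.88
position: [429.5, -168.6, 153.6]
tcp_rot: [0.001, 0.997, -0.077, 0.002]
ft_force: [0.6, -0.7, -0.3]
width: 60.0
grasp_force: 0.0
```

>>> carry_out(xyz=[[-3, 0, 0], [-3, 0, 0], [0, 0, 0]], delta_rot=[[0, 0, 0], [0, 0, 0], [0, 0, 0]], gripper=[70, 70, 70])

```text
time: 20.25
position: [367.6, -158.5, 149.8]
tcp_rot: [-0.0, 0.997, -0.077, -0.001]
ft_force: [-0.7, 0.7, -0.2]
width: 59.5
grasp_force: 0.0
```

Run:
```python
from h import *
s=ctrl.read_state();print(s["position"].round(2),s["tcp_rot"].round(4),s["ft_force"])
P=ctrl.camera_params("wrist");im=ctrl.camera("wrist");cv2.imwrite("pics/w7.png",im[:,:,::-1])
u=[.988,-.153]
for a in(0,): print("cap top if seated",proj(P,[428.7,-168.3,70]),proj(P,[428.7,-168.3,76]))
```

```text
[ 367.6  -158.5   149.79] [-3.00e-04  9.97e-01 -7.69e-02 -9.00e-04] [-0.67507333  0.69113818 -0.2425221 ]
cap top if seated [325.29655446 144.72992194] [325.27812484 145.47603562]
```

View pics/w7.png

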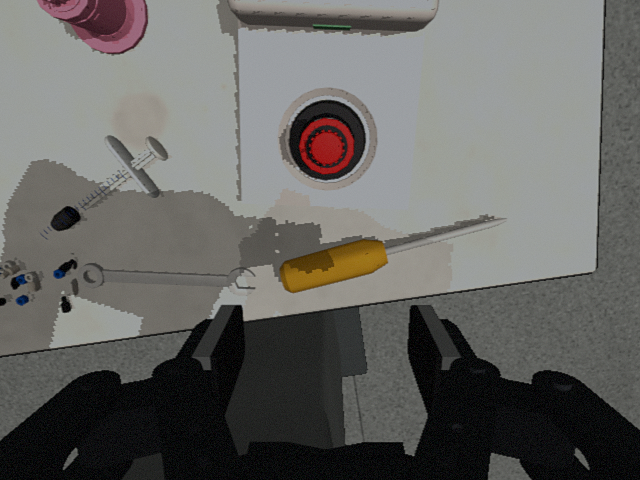

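Red is seated in the nest: the cap at (327,146) and the foot inside the ring at (328,138). Next: fetch yellow.

>>> carry_out(xyz=[[4.66, -1.14, 0], [4.66, -1.14, 0], [4.66, -1.14, 0], [4.66, -1.14, 0], [4.66, -1.14, 0], [4.66, -1.14, 0], [0, 0, 0], [0, 0, 0]], delta_rot=[[0, 0, 0], [0, 0, 0], [0, 0, 0], [0, 0, 0], [0, 0, 0], [0, 0, 0], [0, 0, 0], [0, 0, 0]], gripper=[70, 70, 70, 70, 70, 70, 70, 70])

```text
time: 21.3
position: [655.6, -133.9, 149.8]
tcp_rot: [-0.0, 0.997, -0.076, -0.001]
ft_force: [-0.0, 0.5, 0.9]
width: 59.9
grasp_force: 0.0
```

>>> carry_out(xyz=[[-0.1, 0, 3.5], [0, 0, 4], [0, 0, 2.5], [0, 0, 0], [0, 0, 0], [0, 0, 0], [0, 0, 0], [0, 0, 0]], delta_rot=[[0, 0, 0], [0, 0, 0], [0, 0, 0], [0, 0, 0], [0, 0, 0], [0, 0, 0], [0, 0, 0], [0, 0, 0]], gripper=[70, 70, 70, 70, 0, 0, 0, 0])

```text
time: 22.3
position: [655.9, -134.1, 54.0]
tcp_rot: [0.0, 0.997, -0.077, 0.002]
ft_force: [-1.9, 0.8, 6.6]
width: 25.6
grasp_force: 59.3
```

>>> carry_out(xyz=[[0, 0, -3], [0, 0, -4], [0, 0, -3], [0, 0, 0]], delta_rot=[[0, 0, 0], [0, 0, 0], [0, 0, 0], [0, 0, 0]], gripper=[0, 0, 0, 0])

```text
time: 22.8
position: [656.2, -134.2, 155.3]
tcp_rot: [0.001, 0.997, -0.077, 0.003]
ft_force: [0.8, -0.1, -0.9]
width: 25.6
grasp_force: 59.2
```

>>> carry_out(xyz=[[-3.3, -3.82, 0], [-3.3, -3.82, 0], [-3.3, -3.82, 0], [-3.3, -3.82, 0], [-3.3, -3.82, 0], [0, 0, 0], [0, 0, 0]], delta_rot=[[0, 0, 0], [0, 0, 0], [0, 0, 0], [0, 0, 0], [0, 0, 0], [0, 0, 0], [0, 0, 0]], gripper=[0, 0, 0, 0, 0, 0, 0])

```text
time: 23.68
position: [520.7, 79.9, 150.3]
tcp_rot: [0.0, 0.997, -0.076, -0.0]
ft_force: [-0.5, 0.7, -0.4]
width: 25.4
grasp_force: 59.2
```

Run:
```python
from h import *
s=ctrl.read_state();print(s["position"].round(2),s["tcp_rot"].round(4),s["ft_force"])
P=ctrl.camera_params("wrist");im=ctrl.camera("wrist");cv2.imwrite("pics/w8.png",im[:,:,::-1])
r=mask(im,'yellow',90);r[:280]=0;ys,xs=np.nonzero(r);print(ys.min(),ys.max(),xs.min(),xs.max())
```

```text
[520.65  79.92 150.32] [ 3.000e-04  9.971e-01 -7.640e-02 -5.000e-04] [-0.53822599  0.71373513 -0.36632532]
305 417 64 364
```

View pics/w8.png

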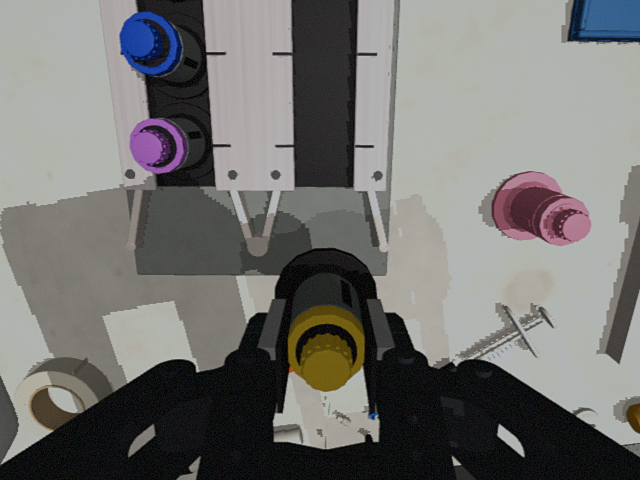

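>>> carry_out(xyz=[[0, 0, 3], [0, 0, 3.5], [0, 0, 2], [0, 0, 0.4], [0, 0, 0], [0, 0, 0]], delta_rot=[[0, 0, 0], [0, 0, 0], [0, 0, 0], [0, 0, 0], [0, 0, 0], [0, 0, 0]], gripper=[0, 0, 0, 0, 0, 0])

```text
time: 24.48
position: [521.7, 79.9, 63.4]
tcp_rot: [-0.0, 0.997, -0.077, 0.001]
ft_force: [-0.2, -0.7, 0.0]
width: 25.4
grasp_force: 59.2
```

>>> carry_out(xyz=[[0, 0, 0.2], [0, 0, 0.2], [0, 0, 0], [0, 0, 0]], delta_rot=[[0, 0, 0], [0, 0, 0], [0, 0, 0], [0, 0, 0]], gripper=[0, 0, 0, 0])

```text
time: 24.98
position: [520.9, 80.1, 58.2]
tcp_rot: [0.0, 0.997, -0.076, 0.0]
ft_force: [-0.3, 0.1, -0.8]
width: 25.6
grasp_force: 59.2
```

>>> carry_out(xyz=[[1, 0, 0], [1, 0, 0], [1, 0, 0], [0, 0, 0]], delta_rot=[[0, 0, 0], [0, 0, 0], [0, 0, 0], [0, 0, 0]], gripper=[0, 0, 0, 0])

```text
time: 25.48
position: [551.3, 75.3, 58.1]
tcp_rot: [0.0, 0.997, -0.077, 0.0]
ft_force: [0.2, -0.0, -0.3]
width: 26.0
grasp_force: 59.2
```

>>> carry_out(xyz=[[1.5, 0, 0], [2.2, 0, 0], [2.2, 0, 0], [1.5, 0, 0], [0.6, 0, 0], [0, 0, 0], [0, 0, 0]], delta_rot=[[0, 0, 0], [0, 0, 0], [0, 0, 0], [0, 0, 0], [0, 0, 0], [0, 0, 0], [0, 0, 0]], gripper=[0, 0, 0, 0, 0, 0, 0])

```text
time: 26.35
position: [629.1, 63.5, 58.1]
tcp_rot: [0.0, 0.997, -0.076, -0.0]
ft_force: [-0.3, 0.4, -0.1]
width: 25.8
grasp_force: 59.3
```

>>> carry_out(xyz=[[0.1, 0, 0.05], [0, 0, 0], [0, 0, 0], [0, 0, 0], [0, 0, -3], [0, 0, -4], [0, 0, -2.5], [0, 0, 0]], delta_rot=[[0, 0, 0], [0, 0, 0], [0, 0, 0], [0, 0, 0], [0, 0, 0], [0, 0, 0], [0, 0, 0], [0, 0, 0]], gripper=[0, 70, 70, 70, 70, 70, 70, 70])

```text
time: 27.35
position: [631.7, 63.2, 155.2]
tcp_rot: [-0.0, 0.997, -0.077, 0.002]
ft_force: [-0.0, -0.3, -0.4]
width: 59.9
grasp_force: 0.0
```

>>> carry_out(xyz=[[0.85, 4.65, 0], [0.85, 4.65, 0], [0.85, 4.65, 0], [0.85, 4.65, 0], [0.85, 4.65, 0], [0.85, 4.65, 0], [0, 0, 0], [0, 0, 0]], delta_rot=[[0, 0, 0], [0, 0, 0], [0, 0, 0], [0, 0, 0], [0, 0, 0], [0, 0, 0], [0, 0, 0], [0, 0, 0]], gripper=[70, 70, 70, 70, 70, 70, 70, 70])

```text
time: 28.35
position: [638.0, -219.7, 150.9]
tcp_rot: [-0.001, 0.997, -0.077, -0.001]
ft_force: [0.3, 0.4, -0.5]
width: 59.8
grasp_force: 0.0
```

>>> carry_out(xyz=[[-0.1, 0, 3.5], [0, 0, 4], [0, 0, 2.7], [0, 0, 0.2], [0, 0, 0], [0, 0, 0], [0, 0, 0], [0, 0, 0]], delta_rot=[[0, 0, 0], [0, 0, 0], [0, 0, 0], [0, 0, 0], [0, 0, 0], [0, 0, 0], [0, 0, 0], [0, 0, 0]], gripper=[70, 70, 70, 70, 70, 0, 0, 0])

```text
time: 29.35
position: [638.3, -220.4, 50.5]
tcp_rot: [0.0, 0.997, -0.077, 0.001]
ft_force: [-0.7, 1.0, 6.1]
width: 25.8
grasp_force: 59.5
```

>>> carry_out(xyz=[[0, 0, 0], [0, 0, -3], [0, 0, -4], [0, 0, -3], [0, 0, 0]], delta_rot=[[0, 0, 0], [0, 0, 0], [0, 0, 0], [0, 0, 0], [0, 0, 0]], gripper=[0, 0, 0, 0, 0])

```text
time: 29.98
position: [638.6, -220.7, 152.0]
tcp_rot: [0.001, 0.997, -0.077, 0.003]
ft_force: [0.1, -0.1, -2.1]
width: 26.3
grasp_force: 59.1
```

>>> carry_out(xyz=[[-2.7, -4.66, 0], [-2.7, -4.66, 0], [-2.7, -4.66, 0], [-2.7, -4.66, 0], [-2.7, -4.66, 0], [-2.7, -4.66, 0], [0, 0, 0], [0, 0, 0]], delta_rot=[[0, 0, 0], [0, 0, 0], [0, 0, 0], [0, 0, 0], [0, 0, 0], [0, 0, 0], [0, 0, 0], [0, 0, 0]], gripper=[0, 0, 0, 0, 0, 0, 0, 0])

```text
time: 30.98
position: [519.6, 80.6, 147.5]
tcp_rot: [0.0, 0.997, -0.076, -0.001]
ft_force: [-0.2, -0.6, -1.6]
width: 25.8
grasp_force: 59.2
```

>>> carry_out(xyz=[[0, 0, 3], [0, 0, 3.5], [0, 0, 2], [0, 0, 0.4], [0, 0, 0], [0, 0, 0]], delta_rot=[[0, 0, 0], [0, 0, 0], [0, 0, 0], [0, 0, 0], [0, 0, 0], [0, 0, 0]], gripper=[0, 0, 0, 0, 0, 0])

```text
time: 31.72
position: [520.8, 80.6, 60.8]
tcp_rot: [-0.0, 0.997, -0.077, 0.001]
ft_force: [-0.3, 0.4, -0.9]
width: 25.8
grasp_force: 59.2
```

>>> carry_out(xyz=[[0, 0, 0.2], [0, 0, 0.25], [0, 0, 0], [0, 0, 0], [1, 0, 0], [1, 0, 0], [0, 0, 0]], delta_rot=[[0, 0, 0], [0, 0, 0], [0, 0, 0], [0, 0, 0], [0, 0, 0], [0, 0, 0], [0, 0, 0]], gripper=[0, 0, 0, 0, 0, 0, 0])

```text
time: 32.6
position: [540.6, 77.6, 55.2]
tcp_rot: [0.0, 0.997, -0.077, 0.0]
ft_force: [1.2, -0.5, -0.6]
width: 25.8
grasp_force: 59.2
```

Remaining travel: (582 − 540.6)/0.988 ≈ 42 mm.

>>> carry_out(xyz=[[1, 0, 0], [1.3, 0, 0], [1.2, 0, 0], [0.7, 0, 0.05], [0, 0, 0], [0, 0, 0]], delta_rot=[[0, 0, 0], [0, 0, 0], [0, 0, 0], [0, 0, 0], [0, 0, 0], [0, 0, 0]], gripper=[0, 0, 0, 0, 0, 0])

```text
time: 33.35
position: [581.0, 71.5, 54.6]
tcp_rot: [0.0, 0.997, -0.076, -0.0]
ft_force: [0.2, -0.3, -0.9]
width: 25.7
grasp_force: 59.2
```

>>> carry_out(xyz=[[0, 0, 0], [0, 0, 0], [0, 0, 0], [0, 0, -3], [0, 0, -4], [0, 0, -3], [0, 0, -2], [0, 0, 0]], delta_rot=[[0, 0, 0], [0, 0, 0], [0, 0, 0], [0, 0, 0], [0, 0, 0], [0, 0, 0], [0, 0, 0], [0, 0, 0]], gripper=[70, 70, 70, 70, 70, 70, 70, 70])

```text
time: 34.35
position: [582.0, 71.5, 176.6]
tcp_rot: [-0.0, 0.997, -0.077, 0.002]
ft_force: [-0.5, 0.9, -0.1]
width: 59.8
grasp_force: 0.0
```

>>> carry_out(xyz=[[-4.5, 3, 0], [-4.5, 3, 0], [-4.5, 3, 0], [0, 4.5, 0], [0, 4.5, 0], [0, 0, 0]], delta_rot=[[0, 0, 0], [0, 0, 0], [0, 0, 0], [0, 0, 0], [0, 0, 0], [0, 0, 0]], gripper=[70, 70, 70, 70, 70, 70])

```text
time: 35.1
position: [419.4, -87.8, 173.5]
tcp_rot: [0.0, 0.997, -0.079, -0.001]
ft_force: [0.7, 0.0, -0.2]
width: 59.5
grasp_force: 0.0
```

Run:
```python
from h import *
s=ctrl.read_state();print(s["position"].round(2),s["ft_force"].round(1))
a=cv2.imread("pics/top0.png")[:,:,::-1].copy();b=ctrl.camera("top");P=ctrl.camera_params("top")
roi=np.zeros((480,640),np.uint8);roi[165:295,200:305]=255
for c in HUE:
    for i in(a,b):
        print(c,[(n,u.round(1),ray(P,u,60).round(1)) for n,u in blobs(mask(i,c,90)&roi,20)])
S=ctrl.camera("scene")
cv2.imwrite("pics/end.png",np.hstack([cv2.resize(b[150:390,190:450],(390,360)),cv2.resize(S[130:420,170:480],(385,360))])[:,:,::-1])
```

```text
[419.38 -87.82 173.47] [ 0.7  0.  -0.2]
red [(np.int32(188), array([273. , 185.9]), array([676.2,  57.1]))]
red []
yellow [(np.int32(191), array([268.5, 213. ]), array([627.8,  63.9]))]
yellow [(np.int32(199), array([267.9, 213.1]), array([627.4,  64.9]))]
green [(np.int32(142), array([261.5, 240.6]), array([578.7,  75. ]))]
green [(np.int32(144), array([262.5, 240.6]), array([578.7,  73.3]))]
blue [(np.int32(168), array([221.2, 205.6]), array([639.5, 147.6]))]
blue [(np.int32(174), array([221.2, 205.6]), array([639.6, 147.6]))]
purple [(np.int32(174), array([215.4, 232.1]), array([592.4, 156.3]))]
purple [(np.int32(179), array([215.4, 232.1]), array([592.5, 156.3]))]
```

View pics/end.png

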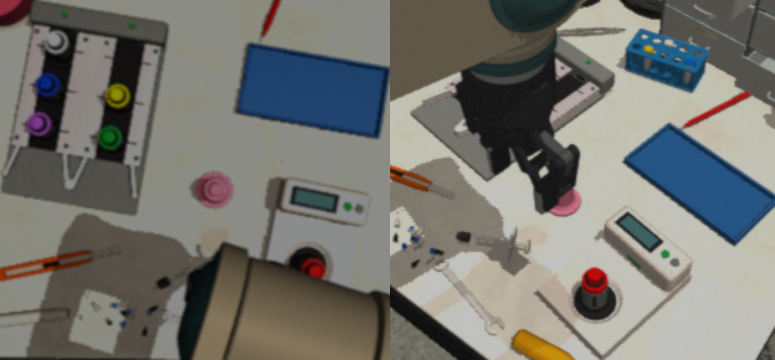

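Yellow (118,95) and green (110,137) are back within 2 mm of where they started. The rear place is free, and red is seated in the nest at (593,295).

```bash
python3 -c "
from bench import ctrl
print(ctrl.sign_off())"
```

```text
the job is handed in; nothing more can be done
None
```

The job is handed in: red is seated in the reader's nest, yellow and green are back in their places to within about 2 mm, blue and purple measure as not moved and white looks undisturbed, and it took about 35 s of the 118 s allowed; the judge's verdict was not shown.

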